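Move a snap-in cartridge from its cradle to the analyser port

TASK

Free the filter cartridge from its grey storage cradle by pinching its two sprung side tabs together and drawing it straight up, then set it in the empty port of the bench analyser and press it home gently, against the spring of the port, so that both tabs snap out under the port's lip when you let go. Do not wrench, crush or force the cartridge, and leave the bottle, jar and beaker standing where they are.

Things in the scene. Friction and masses are not known exactly. Their poses are not given: they have to be found in the camera images.
- cartridge_mid (a point): Centre, half-way up, of the white filter cartridge with a grey tab on each side: 108 mm tall (a small cap 2 mm more), about 0.22 kg. z up, y from tab to tab (turned half round it is the same). Its lower 30 mm is a plug 36 x 36 mm, above it a neck 30 (x) x 34 (y) mm. It cracks if it bears on the cradle with over 40 N or the analyser with over 36 N, or if the fingers push on it with over 80 N (all contacts added up).
- pad_left (a point): Middle of the outer face of the ribbed finger pad of the sprung tab on the cartridge's +y side, 36 mm above the cartridge's centre; moves with the tab. Pad 24 mm wide (x), 28 mm tall. Untouched it is 31 mm from the middle, so 62 mm over both pads; fully pinched 48 mm over both.
- pad_right (a point): The same point on the tab of the -y side. Squeezed off-centre, one tab goes in further than the other and the second hook may stay caught.
- tab_left (a joint): Inward travel of the tab on the +y side: 0 m fully out, 0.007 m fully in. Its spring takes 4 N at first, 11 N at the stop. At the foot of each tab an outward hook, its flat top 14 mm below the cartridge's centre, reaches 35 mm from the middle when out and catches under the lip of cradle or port; the tab must be in by over 5 mm (better all 7) to clear the lip.
- tab_right (a joint): The same for the tab on the -y side. In the port a rubber plate on a spring pushes the cartridge up: 4 N when the plug meets it, 1 N more per mm. The hooks pass under the lip after 4 mm (8 N) and the hard stop comes after 6.5 mm. Insert flush: met with the cartridge's centre 13 mm above port_mouth, snapped in at 9 mm above; up to 14 mm lower if the insert is deeper.
- cradle_mouth (a point): Centre of the opening in the top of the grey storage cradle (fixed block 60 x 96 mm on a 90 x 120 mm foot), 54 mm above the bench. z up, y along the line of the tabs. The cartridge starts snapped in, its centre 8 mm above this point, with 1 mm of play under the 5 mm thick lip and 1.5 mm all round the plug.
- port_mouth (a point): Centre of the port opening in the flat deck (72 mm high) of the white bench analyser (fixed, 165 x 235 mm; its raised housing, 139 mm high, begins 95 mm away along +y). z up, y along the line of the tabs, either way round. Opening 61 mm (y) x 39 mm (x), x sides bevelled 4 mm. It is in a grey insert that sits 0 to 14 mm below the deck, set differently in each analyser (never moves in use). Lip 5 mm thick; 15 mm below its top, a bevelled 39 x 39 mm plug pocket.
- bottle_mid (a point): Bystander: amber bottle, 60 mm across, 130 mm tall; its centre, half-way up.
- jar_mid (a point): Bystander: white jar, 48 mm across, 60 mm tall; its centre, half-way up.
- beaker_mid (a point): Bystander: glass beaker, 54 mm across, 65 mm tall; its centre, half-way up.
Things that resemble listed ones, but are neither listed nor needed, are in the scene too. Leave any blue look-alike of the part that bears cartridge_mid alone.

How it is judged:
By the outcome, as a careful person would: the job done as asked, in the order asked, and still so for the second after the job is handed in, with the robot touching nothing.
It also fails if it takes over 51 s, if anything falls off the work surface, if the arm or the gripper's body presses on something with over 40 N, if the wrist force passes 120 N, or if a joint passes its speed limit or range.

ROBOT

A 7-joint arm with a two-finger parallel gripper is mounted at the origin on the work surface. World frame = base frame: x ahead of the robot, y to its left, z up, the work surface at z = 0. Lengths are in m, angles in rad, forces in N, time in s.
With the tool pointing down it reaches from about 0.425 to 0.875 m from the base axis. Payload 4.7 kg.
Tool frame: the origin (TCP) lies on the centre line of the jaws, within the pads' length; the fingertips stand 8 mm ahead of it and the grasp point (between the pads) lies 11 mm behind it; z points along the fingers, y is the direction in which the jaws open and shut (so a half turn about z gives the same grasp; the last joint's range is limited). The gripper opens to 87 mm and grips with 3 to 60 N. Pads are 19 mm wide; open, the fingers measure 117 mm over their backs; the gripper's body (75 mm by 190 mm) begins 51 mm behind the grasp point.
Start: joints at [1.337, 0.321, -0.07, 1.45, 0.023, 1.371, -0.057], TCP at [0.159, -0.63, 0.199] pointing down, gripper open.
Joint ranges: [-2.86, 2.86], [-0.3, 2.09], [-1.38, 1.24], [0.06, 2.45], [-1.56, 4.7], [0.09, 2.05], [-2.69, 2.69]. Speed limits (rad/s): [2.57, 2.57, 3.14, 3.14, 3.14, 3.14, 3.14].

INTERFACE

Orientations are given as a rotation vector (axis times angle).
In Python, from bench import status, optics, order gives the robot as it stands.
- The arm moves only by the tool step_arm, never from a script. Its argument "rows" is a list of rows, each a list of 3 entries, a list of its own where there are three numbers: the turn, a rotation vector about the tool's x, y, z in degrees, then the shift along the tool's x, y, z in mm, then the finger opening in mm, from 0 to 87. A call has 1 to 12 rows; each row shifts and turns the pose as measured when the row begins, along the tool's axes as they then stand; what a row does not reach is not made up. A row lasts 1/12 s, in which the tool goes at most 41.7 mm and 7.16 degrees, less where a joint would pass 70% of its speed; a pose out of reach is approached as far as the arm can. A call is refused whole if a number of a shift passes 41.7 or a number of a turn 7.16, either way. A call with a gripper value outside its range is refused whole. The fingers move at their own pace and stop on an object; "grip_force" is the grip in N (left out, the last holds). Time passes only in rows, so rows that do not move let the fingers close. It gives the time, the measured TCP pose, the force and the opening at its end, in the units of the state.
- status.get_state(): the state, without advancing time (a new reading comes with each control period).
- optics.get_image(name): name is "side" or "top"; returns a dict with "frame" (400x640x3 uint8, red, green, blue), "range_z" (400x640 float32, m along the optical axis (not along the pixel's ray), 0 where there is no reading), "K" (3x3 intrinsics, pixels), "k1" (the pictures are not rectified: a ray, as slopes to the right and down, at radius r is drawn at 1 + k1 r^2 times it, then the intrinsics apply), "R" (3x3) and "t" (3): a world point X has camera coordinates R X + t. Camera axes: x right, y down, z forward; pixel columns grow to the right and rows downward; lengths in m; the calibration is good to about 2 mm. A picture is of the moment at which its call begins.
- order.close_job(): hands the job in, once; it reports no verdict.
The state is a dict: "time": time; "joint_positions": joint angles; "qd": joint speeds; "joint_torque": joint torques, N m; "position": TCP position; "tool_rot": TCP orientation; "ft_force": force on the tool from outside, world axes, zero at the start; "torque": the same for the moment, N m; "grip_width": opening from 0.0 (shut) to 1.0 (fully open).
Only numpy, scipy, OpenCV 4.12 (cv2) and the standard library are available. Lean on these libraries where they do the work, as an engineer would, in place of code of your own. Each camera call takes 0.05 s, during which the arm holds its last target.

## Working session

There is one attempt and no reset: what is moved stays moved. The work goes in short steps, Python scripts to look and compute and a tool call to move; the robot and the scene stay as the last step left them, time stands still between calls to the robot, and variables do not carry over. Pictures are saved under pics/ and viewed, and the job is handed in when it is done.

Besides the shell and the picture viewer there is one more tool, called as name([rows], argument=value, ...), one row to a line, values as JSON. step_arm: Moves the arm, as the interface text tells. Its arguments: {"type":"object","properties":{"rows":{"type":"array"},"grip_force":{"type":"number"}},"required":["rows"]}

```bash
ls; mkdir -p pics
python3 - <<'E'
from bench import status, optics
import cv2
print(status.get_state())
for n in("side","top"):
    d=optics.get_image(n)
    cv2.imwrite(f"pics/{n}0.png",d["frame"][:,:,::-1])
    import numpy as np
    np.savez(f"{n}0.npz",**d)
    print(n,d["K"],d["k1"],d["R"],d["t"])
E
```

```text
pics
{'time': 0.0, 'joint_positions': array([ 1.33711324,  0.32184212, -0.0700817 ,  1.45166528,  0.02260742,
        1.37078418, -0.05687545]), 'qd': array([-0.00086908,  0.0004366 , -0.00130195,  0.00168928,  0.00088223,
        0.00077947, -0.00017397]), 'joint_torque': array([-8.23513310e-04, -4.91282737e+01, -4.04027542e-01, -3.12526989e+01,
       -6.39628479e-02,  4.37894999e-02,  1.86627576e-04]), 'position': array([ 0.15921576, -0.62958833,  0.197454  ]), 'tool_rot': array([-3.11563576e+00, -3.88072691e-01,  5.34258175e-04]), 'ft_force': array([-0.41722041, -0.64774774,  0.42384008]), 'torque': array([-0.02872191, -0.0391798 , -0.02207981]), 'grip_width': 1.0000165866627775}
side [[399.57366553   0.         316.26487429]
 [  0.         399.57366553 197.33685227]
 [  0.           0.           1.        ]] 0.008846305151309712 [[-0.70031873 -0.71368803 -0.01425063]
 [-0.41458934  0.4229122  -0.80576731]
 [ 0.58109325 -0.55838578 -0.59206078]] [0.41926943 0.33315119 0.53240103]
top [[485.8414883    0.         315.14692458]
 [  0.         485.8414883  200.91614112]
 [  0.           0.           1.        ]] 0.04667463547287658 [[-0.01742306 -0.99984108 -0.00377633]
 [-0.99022635  0.01777799 -0.13833188]
 [ 0.13837704  0.00132925 -0.99037873]] [-0.01592674  0.62874541  0.92128079]
```

View pics/side0.png

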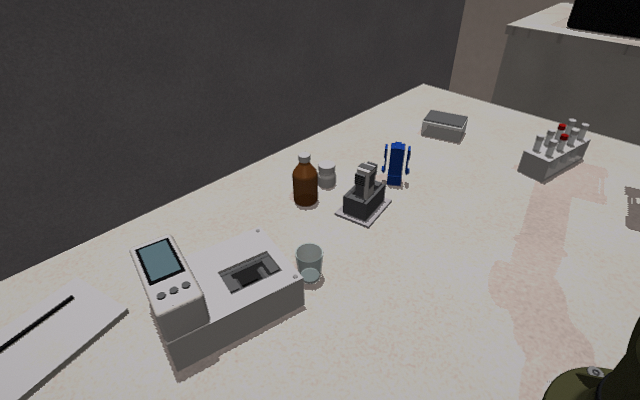

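View pics/top0.png

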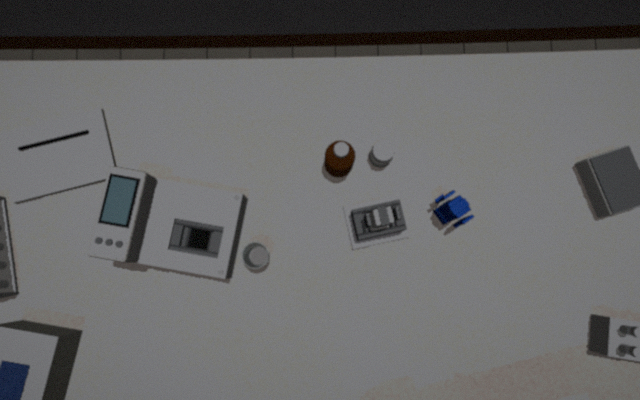

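Side view: cradle with the white cartridge at (365,190), blue look-alike at (397,163), analyser port at (250,270). In the top view the cradle is at (378,220), the port at (197,238), the beaker at (257,257), the bottle at (340,158) and the jar at (381,156).

```bash
cat > h.py <<'E'
import numpy as np, cv2
def und(d,uv):
    K=d["K"]; uv=np.atleast_2d(np.asarray(uv,float)); p=(uv-[K[0,2],K[1,2]])/[K[0,0],K[1,1]]
    q=p.copy()
    for _ in range(20): q=p/(1+float(d["k1"])*(q**2).sum(1,keepdims=True))
    return q
def ray(d,uv):
    q=und(d,uv); v=np.c_[q,np.ones(len(q))]@d["R"]; c=-d["R"].T@d["t"]; return c,v
def onz(d,uv,z):
    c,v=ray(d,uv); return c+v*((z-c[2])/v[:,2])[:,None]
def cloud(d):
    h,w=d["range_z"].shape; u,v=np.meshgrid(np.arange(w),np.arange(h))
    q=und(d,np.c_[u.ravel(),v.ravel()]); z=d["range_z"].ravel()[:,None]
    return ((np.c_[q,np.ones(len(q))]*z-d["t"])@d["R"]).reshape(h,w,3)
def proj(d,X):
    c=np.atleast_2d(X)@d["R"].T+d["t"]; q=c[:,:2]/c[:,2:]; q=q*(1+float(d["k1"])*(q**2).sum(1,keepdims=True))
    return q*[d["K"][0,0],d["K"][1,1]]+[d["K"][0,2],d["K"][1,2]]
def crop(d,x0,y0,x1,y1,name,s=None):
    im=d["frame"][y0:y1,x0:x1,::-1]; s=s or min(800//(x1-x0),600//(y1-y0))
    im=cv2.resize(im,None,fx=s,fy=s,interpolation=cv2.INTER_NEAREST)
    im=cv2.convertScaleAbs(im,alpha=1.3); cv2.imwrite("pics/"+name,im)
E
python3 - <<'E'
from h import *
t=dict(np.load("top0.npz"));s=dict(np.load("side0.npz"))
crop(t,338,190,418,250,"tc.png");crop(t,140,170,250,285,"tp.png")
crop(s,330,150,400,230,"sc.png");crop(s,200,220,320,310,"sp.png")
for d,n in((t,"top"),(s,"side")):
    P=cloud(d); z=P[...,2]
    print(n,"bench",np.median(z[300:330,300:400] if n=="top" else z[250:300,380:450]), "valid",(d["range_z"]>0).mean())
P=cloud(t)
np.set_printoptions(linewidth=250)
print((P[200:246:2,340:416:4,2]*1000).astype(int))
print((P[206:272:3,160:232:4,2]*1000).astype(int))
E
```

```text
top bench 0.0009638880022885991 valid 0.99609765625
side bench -0.0008196368248553387 valid 0.996328125
[[  2   1   2   4   0   0   2   0   9   7   8   8   7  58  56   6   3   2   2]
 [  0   2   0   3   1   1   5   7   6   7   6  55  57  56  57  55  -1   0   1]
 [  3   4   3   7   2   7   6   5   4  54  52  52  55  54  51  53   1   3   1]
 [  0   5   6   8   8   8   7  55  52  57  55 119 116  51 111  52   1   0   0]
 [  3   9   8   7  55  54  55  53  52  55 120 118 115  41 113  55   0   2   1]
 [ -1   6   5  52  56  52  54  50  52 114 121 119 117  74 111  58   0   0   3]
 [ -1   2   7  44  53  56  46  26 101 115 122 119 118 115 109  54   9   0   0]
 [  0   1   7  32  55  56  91 112  91 116 119 120 115 116 105 112   6   2   4]
 [  2   2   7  21  54  57  40 115  87 114 119 123 120 118  98 111   8  -2   0]
 [  2   1   9  13  54  51  57 113  81 116 119 121 116 117  93 113  52   1   1]
 [  3   1   7   8  56  55  47 112  74 117 117 119 119 119  59  55  57  -2   0]
 [  0   1   5   6  55  54  53 111  67 116 119 119 118 103  54  56  53  -1   0]
 [  3   0   9   7  53  55  54 111  61 114 116 11
[... 1772 characters left out ...]
 49  68  65  67  72  74]
 [ 74  74  73  65  68  52  52  42  27 999  28  22  51  69  67  72  74  71]
 [ 74  70  71  67  67  69  66  68  16  25  28  26  52  69  67  74  70  72]
 [ 74  73  73  75  71  65  66  67  69  69  65  65  52  67  70  73  72  75]
 [ 73  72  75  72  71  75  75  71  74  68  67  70  69  69  65  71  71  71]
 [ 76  76  76  72  70  72  74  75  71  74  70  73  70  64  66  71  69  73]
 [ 76  70  72  72  71  70  72  70  72  74  72  75  72  73  70  72  74  74]
 [ 70  73  71  71  69  73  71  74  71  73  72  74  75  74  74  72  74  66]
 [ 72  71  71  71  71  72  73  70  71  73  72  74  70  72  74  74  73  59]
 [  3   1  -1  72  73  72  74  71  72  72  73  72  73  76  73  75  70  55]]
```

View pics/tc.png

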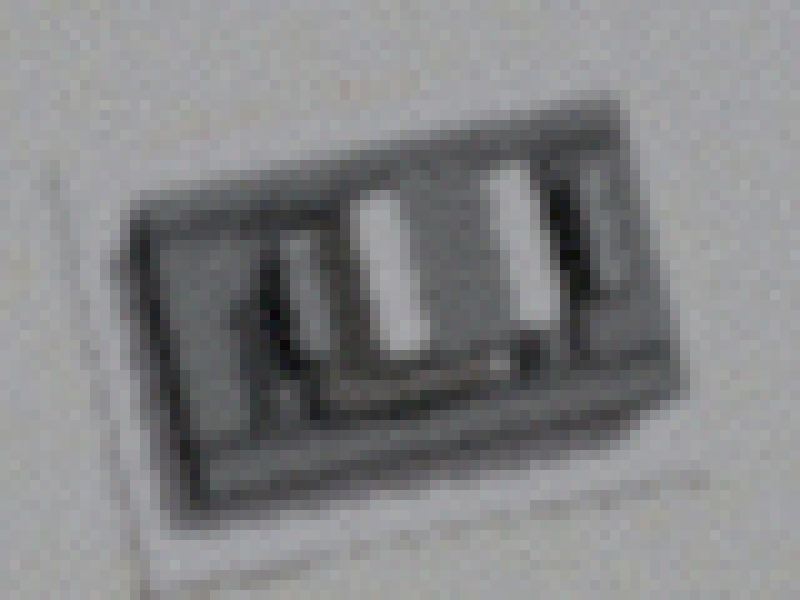

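View pics/tp.png

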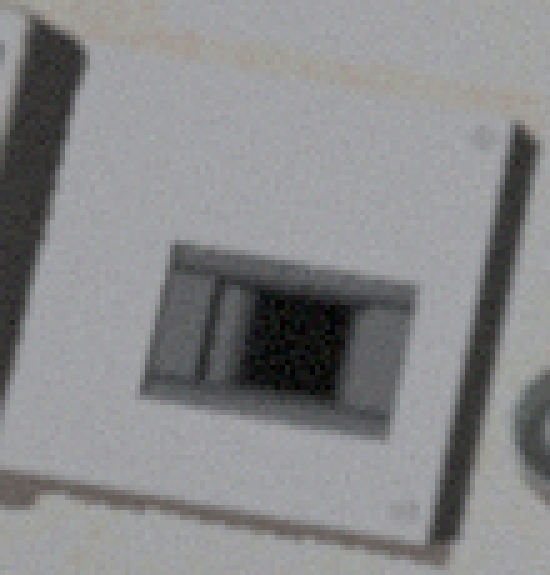

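View pics/sc.png

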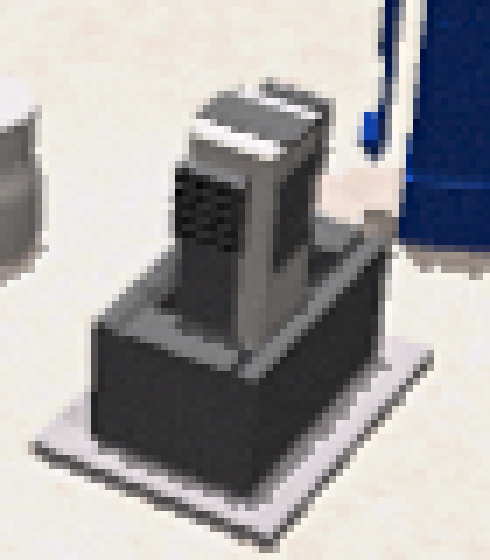

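View pics/sp.png

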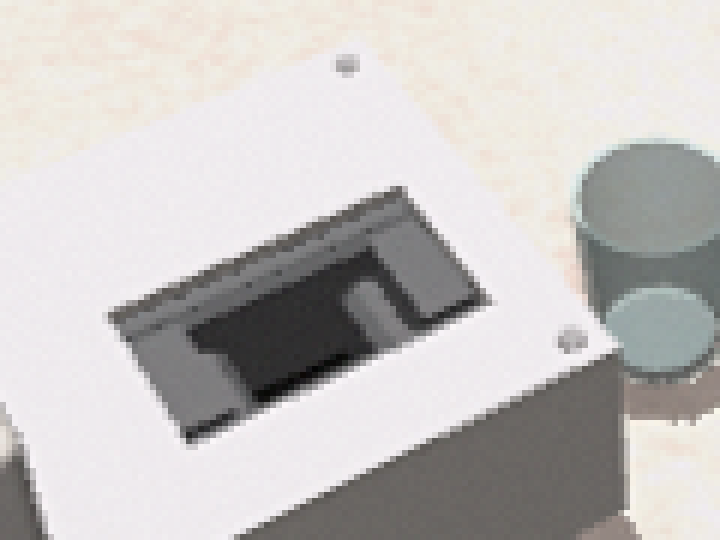

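```bash
cat > m.py <<'E'
from h import *
def rect(d,mask,z,lab):
    mask=mask.astype(np.uint8); n,l,st,ce=cv2.connectedComponentsWithStats(mask)
    k=1+np.argmax(st[1:,4]); m=(l==k).astype(np.uint8)
    c=max(cv2.findContours(m,cv2.RETR_EXTERNAL,cv2.CHAIN_APPROX_NONE)[0],key=cv2.contourArea)[:,0]
    W=onz(d,c,z)[:,:2]*1000
    r=cv2.minAreaRect(W.astype(np.float32))
    print(lab,"centre",np.round(r[0],1),"size",np.round(r[1],1),"ang",round(r[2],1),"px",st[k,4])
    return r
t=dict(np.load("top0.npz"));s=dict(np.load("side0.npz"))
for d,n,b in((t,"top",.001),(s,"side",-.0008)):
    P=cloud(d); Z=P[...,2]-b
    x0,y0,x1,y1=(338,190,418,250) if n=="top" else (330,150,388,230)
    roi=np.zeros(Z.shape,bool); roi[y0:y1,x0:x1]=1
    if n=="top": rect(d,roi&(Z>.046)&(Z<.14),.054,n+" cradle top incl. cart")
    hi=roi&(Z>.108)&(Z<.14); rect(d,hi,.116,n+" cart top")
    for lo,h_ in((.112,.122),(.107,.112),(.048,.060)):
        q=P[roi&(Z>lo)&(Z<h_)]; print(n,lo,len(q),np.round(q.mean(0)*1000,1),"medz",np.round(np.median(q[:,2])*1000,1))
    g=cv2.cvtColor(d["frame"],cv2.COLOR_RGB2GRAY)
    x0,y0,x1,y1=(162,212,228,262) if n=="top" else (210,245,290,300)
    roi=np.zeros(Z.shape,bool); roi[y0:y1,x0:x1]=1
    print("grays",np.percentile(g[roi],[5,25,50,75,95]))
    th=cv2.threshold(g[y0:y1,x0:x1].reshape(-1,1),0,255,cv2.THRESH_OTSU)[0]; print("otsu",th)
    th=135 if n=="top" else 170
    rect(d,roi&(g<th),.072,n+" port window")
    q=P[roi&(Z<.069)&(Z>.061)&(g<th)]; print("insert z",np.median(q[:,2])-b,len(q))
    q=P[roi&(Z>.069)&(Z<.08)&(g>th)]; print("deck z",np.median(q[:,2])-b)
E
python3 m.py
```

```text
top cradle top incl. cart centre [ 589.9 -151.1] size [60.2 96.5] ang 11.5 px 1401
top cart top centre [ 590.1 -150.5] size [33.7 34.7] ang 11.7 px 327
top 0.112 354 [ 589.8 -150.6  117.7] medz 117.8
top 0.107 69 [ 588.1 -150.5  111.3] medz 111.6
top 0.048 822 [ 588.3 -147.2   54.7] medz 54.7
grays [ 13.  65. 104. 124. 126.]
otsu 86.0
top port window centre [560.5 204. ] size [126.6  93.3] ang 88.9 px 3300
insert z 0.0664493518302271 914
deck z nan
side cart top centre [ 585.8 -140.9] size [37.2 66.2] ang 20.0 px 218
side 0.112 145 [ 588.5 -146.1  115.4] medz 115.4
side 0.107 89 [ 586.6 -143.6  109. ] medz 109.1
side 0.048 461 [ 589.8 -140.5   52.6] medz 52.7
grays [ 36.  91. 181. 182. 184.]
otsu 127.0
side port window centre [558.6 202.2] size [97.5 62.1] ang 78.7 px 1456
insert z 0.06647895430384809 852
deck z 0.07191623110341294
  return _methods._mean(a, axis=axis, dtype=dtype,
  ret = ret.dtype.type(ret / rcount)
```

```bash
cat > m2.py <<'E'
from m import *
print('-----')
for th in(85,100,112):
    d=t;g=cv2.cvtColor(d["frame"],cv2.COLOR_RGB2GRAY); roi=np.zeros(g.shape,bool); roi[212:262,162:228]=1
    rect(d,roi&(g<th),.072,f"top win {th}")
for th in(130,150):
    d=s;g=cv2.cvtColor(d["frame"],cv2.COLOR_RGB2GRAY); roi=np.zeros(g.shape,bool); roi[245:300,210:290]=1
    rect(d,roi&(g<th),.072,f"side win {th}")
# side cradle top: depth mask 
d=s;P=cloud(d);Z=P[...,2]+.0008; roi=np.zeros(Z.shape,bool); roi[170:222,335:388]=1
m=roi&(Z>.047)&(Z<.058);
crop(s,330,150,400,230,"x.png")
pts=np.array([np.array(p)/7.+[330,150]-.5 for p in((92,325),(252,378),(392,243))])
print("side cradle corners",onz(s,pts,.054).round(4))
r=rect(t,(lambda P:(P[...,2]>.047)&(P[...,2]<.15)&(np.indices(P.shape[:2])[1]>338)&(np.indices(P.shape[:2])[1]<418)&(np.indices(P.shape[:2])[0]>190)&(np.indices(P.shape[:2])[0]<250))(cloud(t)),.054,"again")
bc=cv2.boxPoints(r); print("top corners",bc.round(1)); 
# project top-derived cradle corners into side
im=s["frame"][150:230,330:400,::-1].copy(); S=7
im=cv2.resize(im,None,fx=S,fy=S,interpolation=cv2.INTER_NEAREST)
for p in proj(s,np.c_[bc/1000,[.054]*4]): cv2.circle(im,tuple(int(v) for v in ((p-[330,150]+.5)*S)),3,(0,0,255),-1)
cv2.imwrite("pics/chk.png",im)
E
python3 m2.py 2>/dev/null| sed -n '/-----/,$p'
```

```text
-----
top win 85 centre [558.1 202.1] size [95.1 58.4] ang 78.6 px 1522
top win 100 centre [557.9 202. ] size [96.4 60.7] ang 78.7 px 1608
top win 112 centre [557.8 201.7] size [98.3 62.3] ang 78.9 px 1692
side win 130 centre [558.7 202.1] size [95.6 59.8] ang 78.8 px 1376
side win 150 centre [558.5 201.8] size [96.6 60.1] ang 78.6 px 1396
side cradle corners [[ 0.6091 -0.0953  0.054 ]
 [ 0.5539 -0.1097  0.054 ]
 [ 0.5687 -0.2005  0.054 ]]
again centre [ 589.9 -151.1] size [60.2 96.5] ang 11.5 px 1401
top corners [[ 550.7 -109.9]
 [ 570.  -204.4]
 [ 629.  -192.3]
 [ 609.7  -97.8]]
```

View pics/chk.png

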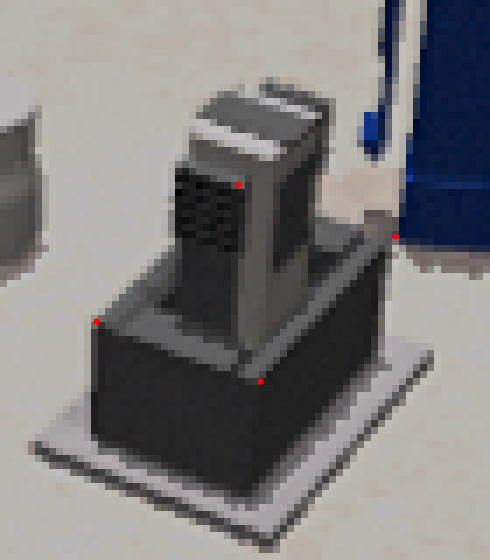

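The two views agree on the port (558,202 mm, insert 5.5 mm below the deck) within 1 mm. On the cradle they agree within about 3 mm (590,-150, tab line at 101.5°). Now moving above it.

step_arm([
  [[0, 0, 0.3], [33, -22, 0], 87],
  [[0, 0, 0.3], [33, -22, 0], 87],
  [[0, 0, 0.3], [33, -22, 0], 87],
  [[0, 0, 0.3], [33, -22, 0], 87],
  [[0, 0, 0.3], [33, -22, 0], 87],
  [[0, 0, 0.3], [33, -22, 0], 87],
  [[0, 0, 0.3], [33, -22, 0], 87],
  [[0, 0, 0.3], [33, -22, 0], 87],
  [[0, 0, 0.3], [33, -22, 0], 87],
  [[0, 0, 0], [33, -22, 0], 87],
  [[0, 0, 0], [33, -22, 0], 87],
  [[0, 0, 0], [33, -22, 0], 87],
], grip_force=25)

```text
time: 1.1
position: [0.4902, -0.2807, 0.1887]
tool_rot: [-3.125, -0.272, 0.019]
ft_force: [1.5, -0.2, -0.1]
grip_width: 1.002
```

```bash
cat > go.py <<'E'
import sys,numpy as np
from bench import status
from scipy.spatial.transform import Rotation as R
def go(x,y,z,ang):
    s=status.get_state(); r=R.from_rotvec(s["tool_rot"]); M=r.as_matrix(); p=s["position"]*1000
    a=np.radians(ang); ty=np.array([np.cos(a),np.sin(a),0]); tz=np.array([0,0,-1.]); T=np.c_[np.cross(ty,tz),ty,tz]
    print("t",round(s["time"],2),"pos",p.round(1),"shift",(M.T@(np.array([x,y,z])-p)).round(1),"turn",np.degrees(R.from_matrix(M.T@T).as_rotvec()).round(2))
    print("F",s["ft_force"].round(1),"T",s["torque"].round(2),"w",round(s["grip_width"]*87,1),"q",s["joint_positions"].round(2))
if __name__=="__main__": go(*map(float,sys.argv[1:5]))
E
python3 go.py 589.8 -150 190 -78.5
```

```text
t 1.1 pos [ 490.2 -280.7  188.7] shift [ 120.6 -111.6   -2. ] turn [-0.37  0.66 -1.57]
F [ 1.5 -0.2 -0.1] T [-0.03  0.    0.01] w 87.2 q [ 0.82  0.18 -0.39  1.66  0.07  1.33 -0.98]
```

step_arm([
  [[0, 0, 0], [24, -22, 0], 87],
  [[0, 0, 0], [24, -22, 0], 87],
  [[0, 0, 0], [24, -22, 0], 87],
  [[0, 0, 0], [24, -22, 0], 87],
  [[0, 0, -0.5], [10, -10, -1], 87],
  [[0, 0, -0.5], [5, -5, 0], 87],
  [[0, 0, 0], [0, 0, 0], 87],
])

```text
time: 1.68
position: [0.589, -0.1411, 0.1862]
tool_rot: [-3.112, -0.325, 0.02]
ft_force: [0.7, 0.1, -0.6]
grip_width: 1.0
```

```bash
python3 go.py 589.8 -150 190 -78.5
```

```text
t 1.68 pos [ 589.  -141.1  186.2] shift [-1.2  8.9 -3.9] turn [-0.8   0.67  0.43]
F [ 0.7  0.1 -0.6] T [ 0.01  0.01 -0.01] w 87.0 q [ 0.61  0.28 -0.5   1.55  0.13  1.35 -1.27]
```

step_arm([
  [[-0.4, 0.3, 0.2], [-1, 5, -3], 87],
  [[-0.4, 0.3, 0.2], [0, 4, -1], 87],
  [[0, 0, 0], [0, 0, 0], 87],
  [[0, 0, 0], [0, 0, 0], 87],
])

```text
time: 2.02
position: [0.5869, -0.1579, 0.1898]
tool_rot: [3.122, 0.302, -0.005]
ft_force: [-1.4, 0.2, 0.0]
grip_width: 0.998
```

```bash
python3 go.py 589.8 -150 190 -78.5
python3 - <<'E'
from h import *
from bench import optics
for n,b in(("side",(300,80,440,230)),("top",(328,170,428,270))):
    d=optics.get_image(n); np.savez(n+"1.npz",**d); crop(d,*b,n+"1.png")
E
```

```text
t 2.02 pos [ 586.9 -157.9  189.8] shift [ 4.4 -7.2 -0.2] turn [ 0.25  0.22 -0.46]
F [-1.4  0.2  0. ] T [ 0.05  0.02 -0.05] w 86.8 q [ 0.62  0.27 -0.49  1.56  0.13  1.34 -1.26]
```

View pics/side1.png

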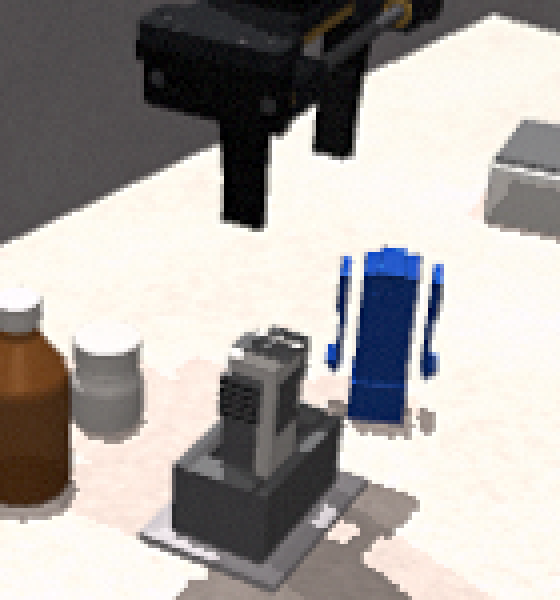

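View pics/top1.png

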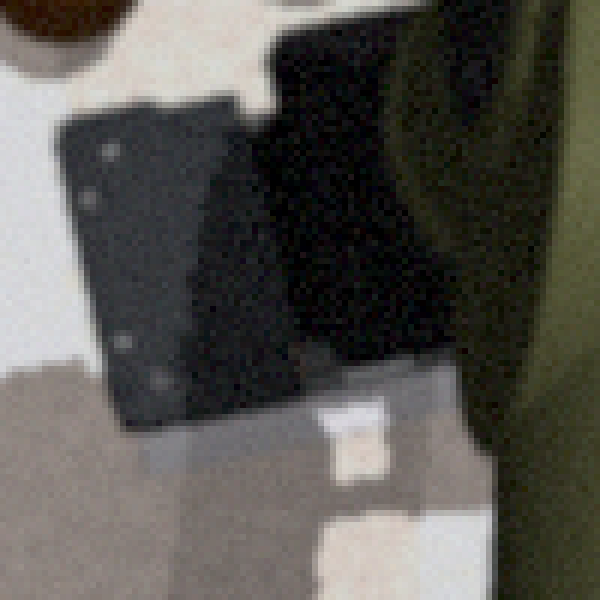

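step_arm([
  [[0, 0, 0], [2, -4, 0], 87],
  [[0, 0, 0], [0, 0, 0], 87],
  [[0, 0, 0], [0, 0, 0], 87],
  [[0, 0, 0], [0, 0, 0], 87],
])

```text
time: 2.45
position: [0.5877, -0.1543, 0.1899]
tool_rot: [3.123, 0.298, -0.005]
ft_force: [0.1, 0.7, 0.2]
grip_width: 1.003
```

```bash
python3 go.py 589.8 -150 190 -78.5
python3 - <<'E'
from h import *
from bench import optics,status
from scipy.spatial.transform import Rotation as R
d=optics.get_image("side"); np.savez("side2.npz",**d)
s=status.get_state(); M=R.from_rotvec(s["tool_rot"]).as_matrix(); p=s["position"]; print(p)
x0,y0,x1,y1=310,80,410,180;S=6
im=cv2.resize(d["frame"][y0:y1,x0:x1,::-1],None,fx=S,fy=S,interpolation=cv2.INTER_NEAREST);im=cv2.convertScaleAbs(im,alpha=1.5,beta=20)
for sy in(-1,1):
  for yy in(.0435,.0585):
    for xx in(-.0095,.0095):
      q=proj(d,p+M@np.array([xx,sy*yy,.008]))[0]
      cv2.circle(im,tuple(int(v) for v in (q-[x0,y0]+.5)*S),2,(0,0,255) if sy>0 else (0,255,0),-1)
cv2.imwrite("pics/tips.png",im)
E
```

```text
t 2.45 pos [ 587.7 -154.3  189.9] shift [ 2.9 -3.9 -0.1] turn [ 0.25  0.23 -0.59]
F [0.1 0.7 0.2] T [ 0.04 -0.05 -0.05] w 87.3 q [ 0.61  0.27 -0.49  1.56  0.14  1.34 -1.27]
[ 0.58767054 -0.15442633  0.18991194]
```

View pics/tips.png

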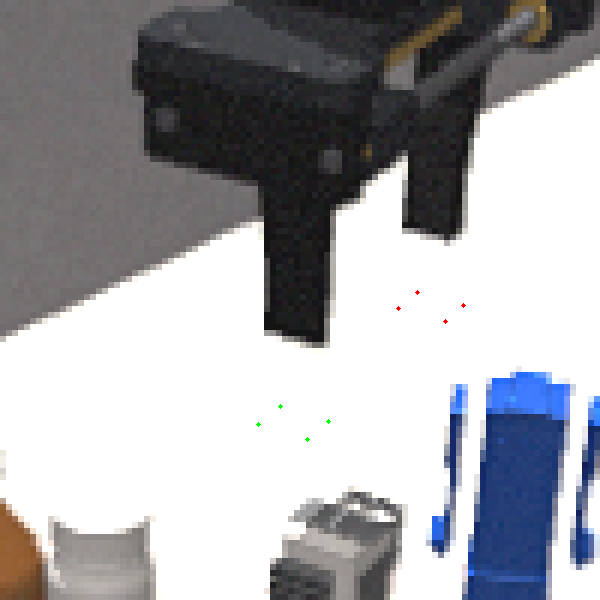

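Run:
```python
from h import *
d=dict(np.load("side2.npz")); P=cloud(d)
for u,v in((359,134),(362,134),(356,134),(359,130),(382,117),(384,115),(359,120)): print(u,v,P[v,u].round(4),d["frame"][v,u])
print(proj(d,P[134,359]))
t=dict(np.load("top1.npz"));Q=cloud(t)
print(t["frame"].shape)
# low dark stuff near gripper in top
```

```text
359 134 [ 0.5773 -0.1026  0.219 ] [4 5 6]
362 134 [ 0.5705 -0.1036  0.2211] [11 10  8]
356 134 [ 0.5842 -0.1016  0.2169] [0 0 0]
359 130 [ 0.577  -0.1016  0.2283] [6 6 5]
382 117 [ 0.5919 -0.1947  0.2199] [14 14 13]
384 115 [ 0.5878 -0.1955  0.2255] [14 16 16]
359 120 [ 0.5754 -0.0978  0.2515] [0 2 2]
[[359. 134.]]
(400, 640, 3)
```

Run:
```python
from h import *
d=dict(np.load("side2.npz")); P=cloud(d)
np.set_printoptions(linewidth=200)
for u in (359,362): 
  for v in range(92,142,2): print(u,v,(P[v,u]*1000).round(0),d["frame"][v,u].max())
for v in range(86,112,3): print("body",338,v,(P[v,338]*1000).round(0))
for v in range(100,124,2): print("R",382,v,(P[v,382]*1000).round(0))
t=dict(np.load("top1.npz"));Q=cloud(t); 
m=np.zeros(Q.shape[:2],bool); m[180:250,335:400]=1
z=Q[...,2]; print(np.histogram(z[m],bins=np.arange(0,.6,.02)))
```

```text
359 92 [551. -64. 324.] 16
359 94 [551. -64. 320.] 16
359 96 [551. -64. 317.] 10
359 98 [551. -64. 313.] 8
359 100 [551. -65. 309.] 11
359 102 [556. -71. 302.] 8
359 104 [556. -71. 298.] 6
359 106 [554. -70. 295.] 4
359 108 [554. -70. 292.] 8
359 110 [553. -69. 288.] 11
359 112 [555. -72. 283.] 5
359 114 [575. -96. 265.] 7
359 116 [575. -96. 261.] 8
359 118 [576. -98. 256.] 10
359 120 [575. -98. 252.] 2
359 122 [575. -97. 248.] 4
359 124 [ 576. -100.  242.] 2
359 126 [ 577. -101.  237.] 0
359 128 [ 578. -103.  232.] 6
359 130 [ 577. -102.  228.] 6
359 132 [ 576. -100.  225.] 9
359 134 [ 577. -103.  219.] 6
359 136 [ 577. -102.  215.] 60
359 138 [ 830. -414.   -1.] 202
359 140 [ 819. -401.    1.] 196
362 92 [544. -64. 326.] 38
362 94 [544. -64. 322.] 12
362 96 [543. -63. 319.] 15
362 98 [544. -65. 315.] 8
362 100 [546. -67. 310.] 6
362 102 [546. -67. 306.] 10
362 104 [549. -71. 300.] 5
362 106 [549. -72. 296.] 7
362 108 [548. -71. 293.] 3
362 110 [549. -72. 289.] 5
362 112 [548. -72. 285.] 13
362 114 [566. -95. 268.] 7
362 116 [569. -98. 262.] 9
362 118 [569. -98. 258.] 2
362 120 [ 56
[... 626 characters left out ...]
382 102 [ 596. -195.  252.]
R 382 104 [ 596. -196.  248.]
R 382 106 [ 595. -195.  244.]
R 382 108 [ 595. -196.  239.]
R 382 110 [ 595. -196.  235.]
R 382 112 [ 594. -196.  230.]
R 382 114 [ 595. -197.  225.]
R 382 116 [ 593. -195.  222.]
R 382 118 [ 595. -199.  215.]
R 382 120 [ 860. -568.   -3.]
R 382 122 [ 848. -551.   -0.]
(array([1150,    6,   45,    1,    0,    0,    0,    0,    0,    0,    0,    0,    0,    0,   16,  248, 1574,   72,  135,  767,   50,  116,   57,   21,    0,    0,    0,    0,    0]), array([0.  , 0.02, 0.04, 0.06, 0.08, 0.1 , 0.12, 0.14, 0.16, 0.18, 0.2 , 0.22, 0.24, 0.26, 0.28, 0.3 , 0.32, 0.34, 0.36, 0.38, 0.4 , 0.42, 0.44, 0.46, 0.48, 0.5 , 0.52, 0.54, 0.56, 0.58]))
```

The side view shows the fingertips at z≈213 mm, row 137, at (359,137) and (382,119). The reported pose implies 182 mm. The body bottom (seen at 284, implied 252) is off by the same amount, and the top view gives the same body height as the side view. So the reported z seems about 31 mm low. I'll trust the cameras, go down part-way and measure again.

step_arm([
  [[0.1, 0.1, -0.2], [1, -2, 10], 87],
  [[0.1, 0.1, -0.2], [1, -1, 15], 87],
  [[0, 0, 0], [0, 0, 15], 87],
  [[0, 0, 0], [0, 0, 10], 87],
  [[0, 0, 0], [0, 0, 3], 87],
  [[0, 0, 0], [0, 0, 0], 87],
  [[0, 0, 0], [0, 0, 0], 87],
  [[0, 0, 0], [0, 0, 0], 87],
])

```text
time: 3.17
position: [0.5893, -0.1496, 0.1325]
tool_rot: [-3.126, -0.313, -0.0]
ft_force: [-0.1, -0.1, 0.2]
grip_width: 1.001
```

```bash
python3 go.py 589.8 -150 130 -78.5
cat > tips.py <<'E'
from h import *
from bench import optics,status
import sys
from scipy.spatial.transform import Rotation as R
n=sys.argv[1]; dz=float(sys.argv[2])/1000; W=float(sys.argv[3])/2000
d=optics.get_image("side"); np.savez(n+".npz",**d)
s=status.get_state(); M=R.from_rotvec(s["tool_rot"]).as_matrix(); p=s["position"]; print(p,s["time"])
x0,y0,x1,y1=[int(a) for a in sys.argv[4:8]] if len(sys.argv)>4 else (310,110,410,210);S=6
im=cv2.resize(d["frame"][y0:y1,x0:x1,::-1],None,fx=S,fy=S,interpolation=cv2.INTER_NEAREST);im=cv2.convertScaleAbs(im,alpha=1.5,beta=20)
for sy in(-1,1):
  for yy in(W,W+.015):
    for xx in(-.0095,.0095):
      q=proj(d,p+M@np.array([xx,sy*yy,.008])+[0,0,dz])[0]
      cv2.circle(im,tuple(int(v) for v in (q-[x0,y0]+.5)*S),2,(0,0,255) if sy>0 else (0,255,0),-1)
cv2.imwrite(f"pics/{n}.png",im)
E
python3 tips.py tips3 31 87
```

```text
t 3.17 pos [ 589.3 -149.6  132.5] shift [0.4 0.5 2.5] turn [-0.01 -0.   -0.05]
F [-0.1 -0.1  0.2] T [ 0.03  0.01 -0.1 ] w 87.1 q [ 0.61  0.31 -0.49  1.63  0.15  1.24 -1.28]
[ 0.58951613 -0.14963908  0.1327501 ] 3.2167
```

View pics/tips3.png

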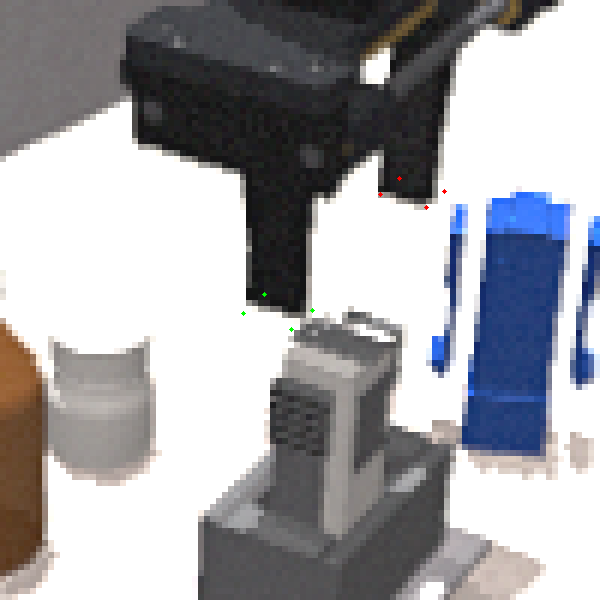

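The overlay with +31 mm z matches both fingertips within about 1 px, and x/y agree. Descending to the pads (reported z 56).

step_arm([
  [[0, 0, 0], [0, 0, 10], 87],
  [[0, 0, 0], [0, 0, 15], 87],
  [[0, 0, 0], [0, 0, 15], 87],
  [[0, 0, 0], [0, 0, 12], 87],
  [[0, 0, 0], [0, 0, 8], 87],
  [[0, 0, 0], [0, 0, 5], 87],
  [[0, 0, 0], [0, 0, 0], 87],
  [[0, 0, 0], [0, 0, 0], 87],
  [[0, 0, 0], [0, 0, 0], 87],
])

```text
time: 3.97
position: [0.5927, -0.1505, 0.0664]
tool_rot: [3.123, 0.312, 0.011]
ft_force: [-0.5, -0.7, -0.5]
grip_width: 0.999
```

```bash
python3 go.py 589.8 -150 56 -78.5; python3 tips.py tips4 31 87 310 130 410 230
```

```text
t 3.97 pos [ 592.7 -150.5   66.4] shift [-2.8 -1.1 10.4] turn [ 0.21 -0.4  -0.08]
F [-0.5 -0.7 -0.5] T [0.05 0.   0.02] w 86.9 q [ 0.6   0.37 -0.47  1.7   0.19  1.11 -1.3 ]
[ 0.59291313 -0.15052597  0.066681  ] 4.0167
```

View pics/tips4.png

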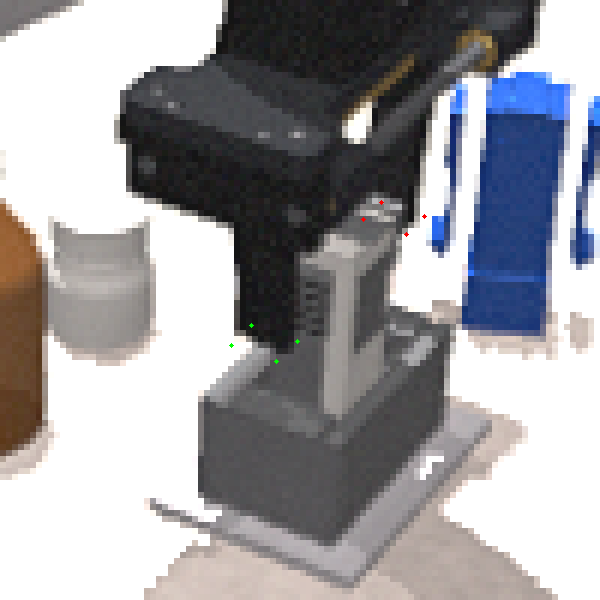

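step_arm([
  [[0.1, -0.2, 0], [-2, -1, 5], 87],
  [[0.1, -0.2, 0], [-1, 0, 5], 87],
  [[0, 0, 0], [0, 0, 0], 87],
  [[0, 0, 0], [0, 0, 0], 87],
  [[0, 0, 0], [0, 0, 0], 87],
])

```text
time: 4.43
position: [0.5909, -0.1505, 0.0575]
tool_rot: [3.125, 0.312, 0.004]
ft_force: [-0.5, -0.1, -1.1]
grip_width: 1.001
```

```bash
python3 go.py 589.8 -150 56 -78.5
```

```text
t 4.43 pos [ 590.9 -150.5   57.5] shift [-0.9 -0.7  1.5] turn [ 0.1  -0.14 -0.09]
F [-0.5 -0.1 -1.1] T [0.04 0.04 0.01] w 87.1 q [ 0.59  0.38 -0.47  1.71  0.19  1.1  -1.31]
```

Close gradually, reading the force.

step_arm([
  [[0, 0, 0], [-1, 0, 1], 72],
  [[0, 0, 0], [0, 0, 0], 66],
  [[0, 0, 0], [0, 0, 0], 64],
  [[0, 0, 0], [0, 0, 0], 62],
  [[0, 0, 0], [0, 0, 0], 62],
], grip_force=22)

```text
time: 4.85
position: [0.5901, -0.1508, 0.0569]
tool_rot: [3.124, 0.312, 0.005]
ft_force: [0.5, 0.3, 0.6]
grip_width: 0.746
```

```bash
python3 go.py 589.8 -150 56 -78.5
```

```text
t 4.85 pos [ 590.1 -150.8   56.9] shift [-0.1 -0.9  0.9] turn [ 0.12 -0.18 -0.09]
F [0.5 0.3 0.6] T [ 0.01 -0.01  0.03] w 64.9 q [ 0.6   0.38 -0.47  1.71  0.19  1.1  -1.31]
```

step_arm([
  [[0, 0, 0], [0, 0, 0], 60],
  [[0, 0, 0], [0, 0, 0], 58],
  [[0, 0, 0], [0, 0, 0], 58],
])

```text
time: 5.1
position: [0.5902, -0.1511, 0.0571]
tool_rot: [3.124, 0.312, 0.006]
ft_force: [-0.3, -0.1, -0.4]
grip_width: 0.676
```

```bash
python3 go.py 589.8 -150 56 -78.5
```

```text
t 5.1 pos [ 590.2 -151.1   57.1] shift [-0.2 -1.2  1.1] turn [ 0.15 -0.2  -0.1 ]
F [-0.3 -0.1 -0.4] T [ 0.05  0.02 -0.03] w 58.8 q [ 0.6   0.38 -0.47  1.71  0.19  1.1  -1.31]
```

step_arm([
  [[0, 0, 0], [0, 0, 0], 54],
  [[0, 0, 0], [0, 0, 0], 50],
  [[0, 0, 0], [0, 0, 0], 47],
  [[0, 0, 0], [0, 0, 0], 46],
  [[0, 0, 0], [0, 0, 0], 46],
  [[0, 0, 0], [0, 0, 0], 46],
])

```text
time: 5.6
position: [0.5902, -0.1511, 0.0573]
tool_rot: [3.124, 0.312, 0.006]
ft_force: [-0.9, 0.5, -0.1]
grip_width: 0.535
```

```bash
python3 go.py 589.8 -150 56 -78.5; python3 tips.py tips5 31 48 310 130 410 230
```

```text
t 5.6 pos [ 590.2 -151.1   57.3] shift [-0.2 -1.2  1.2] turn [ 0.15 -0.2  -0.1 ]
F [-0.9  0.5 -0.1] T [-0.01  0.08  0.01] w 46.5 q [ 0.6   0.38 -0.47  1.71  0.19  1.1  -1.31]
[ 0.59021071 -0.15109747  0.0572686 ] 5.65
```

View pics/tips5.png

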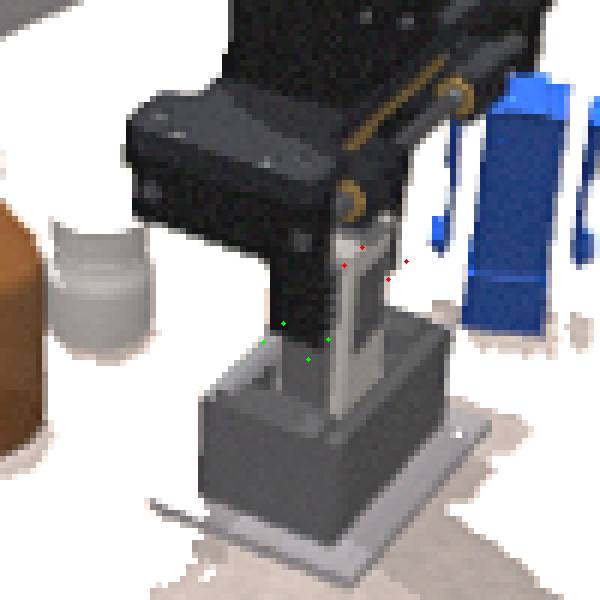

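step_arm([
  [[0, 0, 0], [0, 0, 0], 42],
  [[0, 0, 0], [0, 0, 0], 42],
  [[0, 0, 0], [0, 0, 0], 42],
])

```text
time: 5.9
position: [0.5902, -0.1511, 0.0574]
tool_rot: [3.124, 0.312, 0.006]
ft_force: [-1.0, 0.6, 0.5]
grip_width: 0.521
```

```bash
python3 go.py 589.8 -150 56 -78.5
```

```text
t 5.9 pos [ 590.2 -151.1   57.4] shift [-0.2 -1.2  1.4] turn [ 0.15 -0.2  -0.1 ]
F [-1.   0.6  0.5] T [ 0.    0.06 -0.03] w 45.3 q [ 0.6   0.38 -0.47  1.71  0.19  1.1  -1.31]
```

Fingers stalled at 45.3 mm with no side force, so the tabs are at their stops. Lifting gently.

step_arm([
  [[0, 0, 0], [0, 0, -2], 42],
  [[0, 0, 0], [0, 0, -2], 42],
  [[0, 0, 0], [0, 0, 0], 42],
])

```text
time: 6.15
position: [0.5889, -0.1507, 0.0601]
tool_rot: [3.125, 0.312, 0.002]
ft_force: [-0.6, -1.3, -2.7]
grip_width: 0.524
```

```bash
python3 go.py 589.8 -150 56 -78.5
```

```text
t 6.15 pos [ 588.9 -150.7   60.1] shift [ 1.  -0.5  4.1] turn [ 0.06 -0.05 -0.09]
F [-0.6 -1.3 -2.7] T [-0.   -0.03 -0.01] w 45.6 q [ 0.6   0.37 -0.47  1.71  0.19  1.1  -1.31]
```

Force is −2.7 N, which is just the weight, and no catch. Continuing straight up.

step_arm([
  [[0, 0, 0], [0, 0, -4], 42],
  [[0, 0, 0], [0, 0, -4], 42],
  [[0, 0, 0], [0, 0, -4], 42],
  [[0, 0, 0], [0, 0, -4], 42],
  [[0, 0, 0], [0, 0, -4], 42],
])

```text
time: 6.57
position: [0.5885, -0.1501, 0.0802]
tool_rot: [-3.125, -0.313, -0.0]
ft_force: [0.3, 0.3, -2.7]
grip_width: 0.522
```

```bash
python3 go.py 589.8 -150 180 -78.5
```

```text
t 6.57 pos [ 588.5 -150.1   80.2] shift [  1.3   0.1 -99.8] turn [-0.03 -0.01 -0.07]
F [ 0.3  0.3 -2.7] T [-0.02 -0.11  0.01] w 45.4 q [ 0.6   0.35 -0.48  1.69  0.18  1.14 -1.3 ]
```

step_arm([
  [[0, 0, 0], [0, 0, -8], 42],
  [[0, 0, 0], [0, 0, -12], 42],
  [[0, 0, 0], [0, 0, -15], 42],
  [[0, 0, 0], [0, 0, -15], 42],
  [[0, 0, 0], [0, 0, -15], 42],
  [[0, 0, 0], [0, 0, -12], 42],
  [[0, 0, 0], [0, 0, -8], 42],
  [[0, 0, 0], [0, 0, -4], 42],
  [[0, 0, 0], [0, 0, 0], 42],
  [[0, 0, 0], [0, 0, 0], 42],
])

```text
time: 7.4
position: [0.5881, -0.1497, 0.1825]
tool_rot: [3.124, 0.314, 0.004]
ft_force: [-1.0, 0.6, -3.5]
grip_width: 0.519
```

```bash
python3 go.py 558.2 202 170 -101.3
python3 - <<'E'
from h import *
from bench import optics
for n,b in(("side",(310,60,410,230)),):
    d=optics.get_image(n); np.savez(n+"6.npz",**d); crop(d,*b,n+"6.png",3)
E
```

```text
t 7.4 pos [ 588.1 -149.7  182.5] shift [  40.6 -350.7   12. ] turn [ 0.08 -0.15 22.77]
F [-1.   0.6 -3.5] T [ 0.01  0.04 -0.03] w 45.1 q [ 0.62  0.27 -0.49  1.58  0.13  1.32 -1.26]
```

View pics/side6.png

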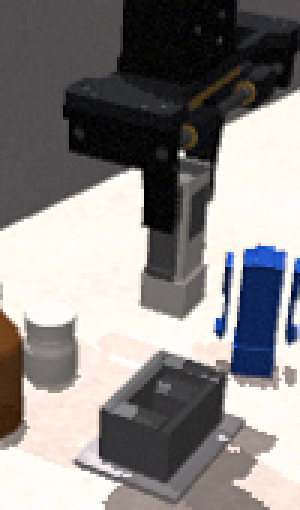

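The cartridge hangs straight and clear of the empty cradle, plug at about (175,290) in the crop. Carrying it to the port.

step_arm([
  [[0, 0, 0], [2, -15, 0], 42],
  [[0, 0, 0], [3, -25, 0], 42],
  [[0, 0, 0], [4, -33, 0], 42],
  [[0, 0, 0], [4, -35, 0], 42],
  [[0, 0, 0], [4, -35, 0], 42],
  [[0, 0, 0], [4, -35, 0], 42],
  [[0, 0, 0], [4, -35, 0], 42],
  [[0, 0, 0], [4, -35, 0], 42],
  [[0, 0, 0], [4, -30, 0], 42],
  [[0, 0, 0], [2, -15, 0], 42],
  [[0, 0, 0], [0, -5, 0], 42],
  [[0, 0, 0], [0, 0, 0], 42],
])

```text
time: 8.45
position: [0.5495, 0.1731, 0.171]
tool_rot: [-3.12, -0.317, 0.028]
ft_force: [-0.6, -0.2, -2.0]
grip_width: 0.519
```

```bash
python3 go.py 558.2 202 180 -101.3
```

```text
t 8.45 pos [549.5 173.1 171. ] shift [ 14.2 -26.6  -9.1] turn [-0.2   1.05 22.91]
F [-0.6 -0.2 -2. ] T [-0.02 -0.06 -0.03] w 45.2 q [ 0.24  0.26 -0.68  1.64  0.15  1.32 -1.84]
```

step_arm([
  [[0, 0.5, 5], [3, -6, -3], 42],
  [[0, 0.5, 5], [3, -6, -3], 42],
  [[0, 0, 5], [3, -6, -3], 42],
  [[0, 0, 4], [3, -4, 0], 42],
  [[0, 0, 2], [0, 0, 0], 42],
  [[0, 0, 0], [0, 0, 0], 42],
  [[0, 0, 0], [0, 0, 0], 42],
])

```text
time: 9.03
position: [0.5586, 0.1865, 0.1762]
tool_rot: [3.124, -0.299, -0.012]
ft_force: [-0.1, -0.2, -2.4]
grip_width: 0.521
```

```bash
python3 go.py 558.2 202 170 -101.3
```

```text
t 9.03 pos [558.6 186.5 176.2] shift [ -3.3 -15.2   6.2] turn [0.22 0.41 0.35]
F [-0.1 -0.2 -2.4] T [0.03 0.01 0.01] w 45.3 q [ 0.17  0.27 -0.63  1.61  0.16  1.32 -2.25]
```

step_arm([
  [[0.1, 0.2, 0.2], [-1, -6, 0], 42],
  [[0.1, 0.2, 0.1], [-2, -5, 0], 42],
  [[0, 0, 0], [0, -2, 0], 42],
  [[0, 0, 0], [0, 0, 0], 42],
  [[0, 0, 0], [0, 0, 0], 42],
])

```text
time: 9.45
position: [0.558, 0.1979, 0.1752]
tool_rot: [3.124, -0.31, -0.001]
ft_force: [0.4, -0.0, -2.3]
grip_width: 0.522
```

```bash
python3 go.py 558.2 202 170 -101.3;  python3 - <<'E'
from h import *
from bench import optics
d=optics.get_image("side"); np.savez("side7.npz",**d); crop(d,180,130,340,330,"side7.png",3)
d=optics.get_image("top"); np.savez("top7.npz",**d); crop(d,140,150,280,290,"top7.png",4)
E
```

```text
t 9.45 pos [558.  197.9 175.2] shift [-0.6 -4.1  5.2] turn [ 0.12  0.04 -0.05]
F [ 0.4 -0.  -2.3] T [ 0.04 -0.03  0.03] w 45.4 q [ 0.15  0.27 -0.64  1.61  0.17  1.31 -2.28]
```

View pics/side7.png

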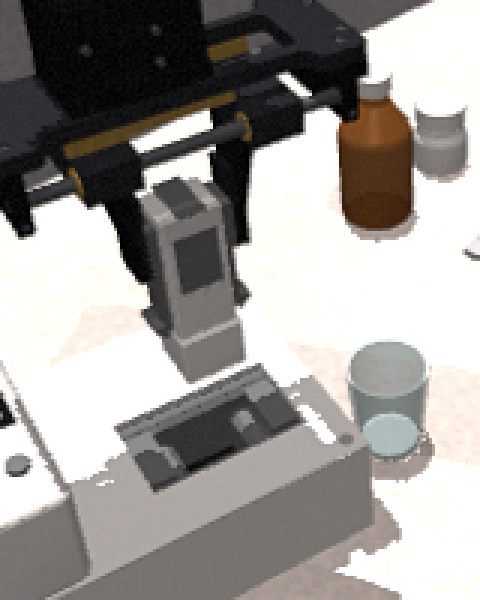

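View pics/top7.png

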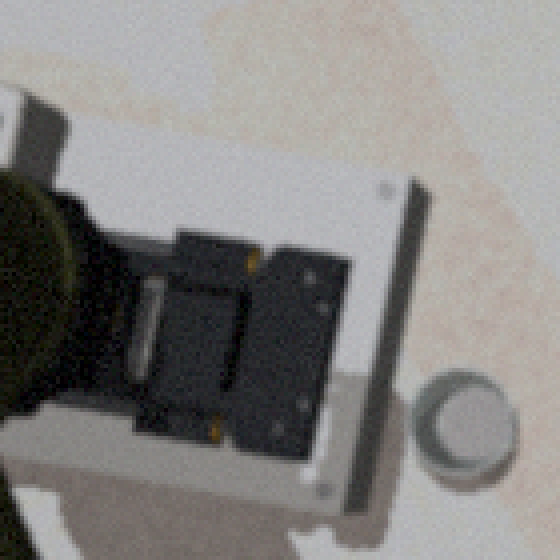

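```bash
cat > cart.py <<'E'
from h import *
import sys
def cart(d,cx,cy,z0,rng):
    # points of cartridge in port frame relative to (cx,cy)
    P=cloud(d)*1000; g=d["frame"].max(2)
    a=np.radians(78.7); yd=np.array([np.cos(a),np.sin(a)]); xd=np.array([yd[1],-yd[0]])
    q=P[...,:2]-[cx,cy]; X=q@xd; Y=q@yd; Z=P[...,2]
    m=(abs(X)<45)&(abs(Y)<60)&(Z>rng[0])&(Z<rng[1])&(g>35)
    return X,Y,Z,m
if __name__=="__main__":
    d=dict(np.load("side7.npz")); X,Y,Z,m=cart(d,558.,197.9,0,(100,200))
    for lo in range(105,200,6):
        k=m&(Z>=lo)&(Z<lo+6)
        f=k&(X<-8)
        if f.sum()>5: print(lo,f.sum(),"Xface",np.median(X[f]).round(1),"Y range",np.percentile(Y[f],[2,50,98]).round(1))
    print("zmin by col")
    vs,us=np.where(m)
    for u in range(us.min(),us.max()+1,2):
        v=vs[us==u].max() if (us==u).any() else None
        if v: print(u,v,X[v,u].round(1),Y[v,u].round(1),Z[v,u].round(1))
E
python3 cart.py
```

```text
123 28 Xface -18.0 Y range [-14.1   5.7  18.3]
129 57 Xface -17.9 Y range [-15.8   2.4  18.4]
135 63 Xface -17.8 Y range [-16.5   2.8  18.2]
141 61 Xface -18.2 Y range [-14.9   3.   18.9]
147 66 Xface -18.1 Y range [-15.6   2.   18.6]
153 93 Xface -15.3 Y range [-21.4   1.4  18.9]
159 91 Xface -14.6 Y range [-26.    3.   27.7]
165 81 Xface -14.6 Y range [-20.8   5.7  23.4]
171 76 Xface -14.7 Y range [-20.5   2.7  22.1]
177 74 Xface -14.6 Y range [-19.7   3.4  21.5]
183 76 Xface -14.9 Y range [-20.1   3.4  22.4]
189 77 Xface -15.1 Y range [-20.    3.6  21.9]
195 72 Xface -14.9 Y range [-25.    3.6  26.7]
zmin by col
223 220 1.6 32.3 199.3
227 234 7.8 28.6 164.2
229 237 -0.1 28.6 163.7
231 240 -8.5 28.8 163.7
233 241 -8.8 26.1 160.5
235 247 12.1 18.2 126.9
237 249 4.2 17.9 128.4
239 252 -3.3 17.8 127.5
241 255 -12.4 18.3 128.3
243 257 -17.2 17.1 127.0
245 257 -17.1 13.7 125.0
247 256 -16.4 9.9 124.7
249 255 -18.1 6.8 126.6
251 254 -17.3 2.9 126.1
253 253 -17.8 -0.6 126.8
255 252 -18.6 -4.0 127.9
257 251 -17.0 -8.3 126.7
259 250 -19.0 -11.2 128.9
261 249 -18.5 -15.1 128.6
263 228 -10.2 -26.7 163.1
```

The held cartridge's plug centre matches the reported x/y within 0.5 mm, and its bottom is at z≈126.5, so centre = reported z + 5.3. The plate should be met at reported z≈74.5 and the hooks should pass at about 70.5.

step_arm([
  [[0, 0, 0], [0, -2, 8], 42],
  [[0, 0, 0], [0, -2, 12], 42],
  [[0, 0, 0], [0, 0, 12], 42],
  [[0, 0, 0], [0, 0, 8], 42],
  [[0, 0, 0], [0, 0, 4], 42],
  [[0, 0, 0], [0, 0, 0], 42],
  [[0, 0, 0], [0, 0, 0], 42],
])

```text
time: 10.13
position: [0.5577, 0.2012, 0.1243]
tool_rot: [3.123, -0.311, -0.006]
ft_force: [0.1, -0.7, -2.4]
grip_width: 0.522
```

```bash
python3 go.py 558.3 202 125 -101.3
```

```text
t 10.13 pos [557.7 201.2 124.3] shift [ 0.4 -0.9 -0.7] turn [ 0.21  0.21 -0.06]
F [ 0.1 -0.7 -2.4] T [ 0.04 -0.   -0.04] w 45.4 q [ 0.14  0.31 -0.63  1.67  0.2   1.23 -2.31]
```

step_arm([
  [[0.1, 0.1, 0], [0.3, -0.7, 0], 42],
  [[0.1, 0.1, 0], [0, 0, 0], 42],
  [[0, 0, 0], [0, 0, 0], 42],
])

```text
time: 10.38
position: [0.5586, 0.2019, 0.1247]
tool_rot: [-3.126, 0.311, -0.001]
ft_force: [-1.4, -0.7, -2.0]
grip_width: 0.519
```

```bash
python3 go.py 558.3 202 125 -101.3;  python3 - <<'E'
from h import *
from bench import optics
d=optics.get_image("side"); np.savez("side8.npz",**d); crop(d,210,190,300,310,"side8.png",5)
from cart import cart
X,Y,Z,m=cart(d,558.3,202,0,(76,150))
for lo in range(76,110,6):
    k=m&(Z>=lo)&(Z<lo+6); f=k&(X<-8); l=k&(Y>15)&(X>-12)&(X<15)
    if f.sum()>5: print(lo,f.sum(),"Xface",np.median(X[f]).round(1),"Y",np.percentile(Y[f],[2,50,98]).round(1),"Yface",np.median(Y[l]).round(1),l.sum())
E
```

```text
t 10.38 pos [558.6 201.9 124.7] shift [-0.3 -0.1 -0.3] turn [-0.02 -0.03 -0.07]
F [-1.4 -0.7 -2. ] T [0.02 0.02 0.02] w 45.1 q [ 0.14  0.31 -0.63  1.67  0.19  1.22 -2.31]
76 51 Xface -17.6 Y [-16.2   1.8  18.4] Yface 18.4 10
82 55 Xface -17.7 Y [-16.9   4.   18.2] Yface 18.2 13
88 51 Xface -17.5 Y [-15.1   2.3  18.5] Yface 18.5 7
94 58 Xface -17.4 Y [-16.    2.7  18.8] Yface 18.5 5
100 89 Xface -16.5 Y [-16.4   1.7  18.5] Yface 17.9 6
106 65 Xface -14.3 Y [-24.7   1.6  25.6] Yface 22.9 10
```

View pics/side8.png

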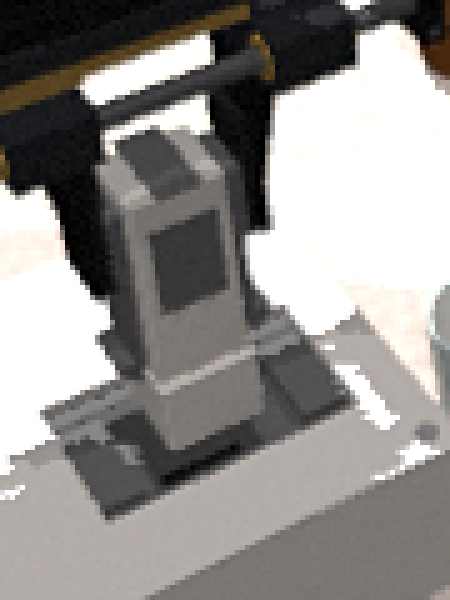

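The plug is over the opening and centred within 0.5 mm. Lowering it in steps.

step_arm([
  [[0, 0, 0], [0, 0, 4], 42],
  [[0, 0, 0], [0, 0, 4], 42],
  [[0, 0, 0], [0, 0, 4], 42],
  [[0, 0, 0], [0, 0, 4], 42],
  [[0, 0, 0], [0, 0, 3], 42],
  [[0, 0, 0], [0, 0, 0], 42],
  [[0, 0, 0], [0, 0, 0], 42],
])

```text
time: 11.02
position: [0.5592, 0.2021, 0.1046]
tool_rot: [-3.125, 0.312, -0.004]
ft_force: [0.0, -0.7, -1.8]
grip_width: 0.522
```

```bash
python3 go.py 558.3 202 103 -101.3
```

```text
t 11.02 pos [559.2 202.1 104.6] shift [-0.9  0.2  1.6] turn [-0.06 -0.13 -0.09]
F [ 0.  -0.7 -1.8] T [ 0.03 -0.    0.02] w 45.5 q [ 0.13  0.33 -0.63  1.7   0.21  1.18 -2.32]
```

step_arm([
  [[0, -0.1, 0], [-0.8, 0, 2], 42],
  [[0, 0, 0], [0, 0, 2], 42],
  [[0, 0, 0], [0, 0, 2], 42],
  [[0, 0, 0], [0, 0, 2], 42],
  [[0, 0, 0], [0, 0, 0], 42],
])

```text
time: 11.43
position: [0.5586, 0.2023, 0.0959]
tool_rot: [-3.125, 0.312, -0.001]
ft_force: [0.6, 0.1, -2.6]
grip_width: 0.524
```

```bash
python3 go.py 558.3 202 90 -101.3
```

```text
t 11.43 pos [558.6 202.3  95.9] shift [-0.2  0.3  5.9] turn [-0.07 -0.04 -0.09]
F [ 0.6  0.1 -2.6] T [ 0.02  0.05 -0.01] w 45.6 q [ 0.13  0.34 -0.63  1.7   0.21  1.17 -2.32]
```

step_arm([
  [[0, 0, 0], [0, 0, 3], 42],
  [[0, 0, 0], [0, 0, 3], 42],
  [[0, 0, 0], [0, 0, 0], 42],
])

```text
time: 11.68
position: [0.5587, 0.2022, 0.0894]
tool_rot: [-3.125, 0.312, -0.002]
ft_force: [-0.2, 0.1, -2.9]
grip_width: 0.525
```

```bash
python3 go.py 558.3 202 80 -101.3
```

```text
t 11.68 pos [558.7 202.2  89.4] shift [-0.3  0.3  9.4] turn [-0.07 -0.05 -0.1 ]
F [-0.2  0.1 -2.9] T [0.01 0.04 0.02] w 45.7 q [ 0.13  0.34 -0.63  1.71  0.22  1.16 -2.32]
```

In the pocket without touching. On to just above the plate.

step_arm([
  [[0, 0, 0], [0, 0, 3], 42],
  [[0, 0, 0], [0, 0, 3], 42],
  [[0, 0, 0], [0, 0, 3], 42],
  [[0, 0, 0], [0, 0, 3], 42],
  [[0, 0, 0], [0, 0, 0], 42],
  [[0, 0, 0], [0, 0, 0], 42],
])

```text
time: 12.18
position: [0.5585, 0.2022, 0.0757]
tool_rot: [-3.125, 0.312, -0.001]
ft_force: [-0.2, 0.3, -2.7]
grip_width: 0.521
```

```bash
python3 go.py 558.3 202 76 -101.3
```

```text
t 12.18 pos [558.5 202.2  75.7] shift [-0.2  0.2 -0.3] turn [-0.06 -0.02 -0.1 ]
F [-0.2  0.3 -2.7] T [ 0.1  -0.    0.06] w 45.3 q [ 0.13  0.36 -0.62  1.72  0.23  1.13 -2.33]
```

step_arm([
  [[0, 0, 0], [0, 0, 2], 42],
  [[0, 0, 0], [0, 0, 1], 42],
  [[0, 0, 0], [0, 0, 0], 42],
])

```text
time: 12.43
position: [0.5589, 0.2022, 0.0741]
tool_rot: [-3.125, 0.312, -0.002]
ft_force: [-1.9, -0.9, 0.8]
grip_width: 0.525
```

```bash
python3 go.py 558.3 202 72 -101.3
```

```text
t 12.43 pos [558.9 202.2  74.1] shift [-0.5  0.3  2.1] turn [-0.04 -0.07 -0.11]
F [-1.9 -0.9  0.8] T [-0.2   0.47  0.02] w 45.7 q [ 0.13  0.36 -0.62  1.73  0.23  1.13 -2.33]
```

The plate is met at reported z≈74, as predicted. Pressing gently.

step_arm([
  [[0, 0, 0], [0, 0, 2], 42],
  [[0, 0, 0], [0, 0, 2], 42],
  [[0, 0, 0], [0, 0, 0], 42],
])

```text
time: 12.68
position: [0.559, 0.2022, 0.0717]
tool_rot: [3.126, -0.312, 0.003]
ft_force: [-2.6, -0.4, 4.5]
grip_width: 0.518
```

```bash
python3 go.py 558.3 202 69.5 -101.3
```

```text
t 12.68 pos [559.  202.2  71.7] shift [-0.6  0.4  2.2] turn [-0.01 -0.12 -0.11]
F [-2.6 -0.4  4.5] T [-0.33  0.69  0.02] w 45.1 q [ 0.12  0.36 -0.62  1.73  0.23  1.12 -2.33]
```

step_arm([
  [[0, 0, 0], [-0.4, 0, 2], 42],
  [[0, 0, 0], [0, 0, 1.5], 42],
  [[0, 0, 0], [0, 0, 0.5], 42],
])

```text
time: 12.93
position: [0.5591, 0.2023, 0.0697]
tool_rot: [3.125, -0.312, 0.006]
ft_force: [-2.9, -1.7, 6.7]
grip_width: 0.526
```

```bash
python3 go.py 558.3 202 69.5 -101.3; python3 tips.py s9 31 48 200 180 300 280
```

```text
t 12.93 pos [559.1 202.3  69.7] shift [-0.7  0.5  0.2] turn [ 0.02 -0.21 -0.11]
F [-2.9 -1.7  6.7] T [-0.38  0.94  0.  ] w 45.8 q [ 0.12  0.36 -0.62  1.73  0.23  1.12 -2.34]
[0.55907224 0.20228325 0.06972288] 12.9833
```

View pics/s9.png

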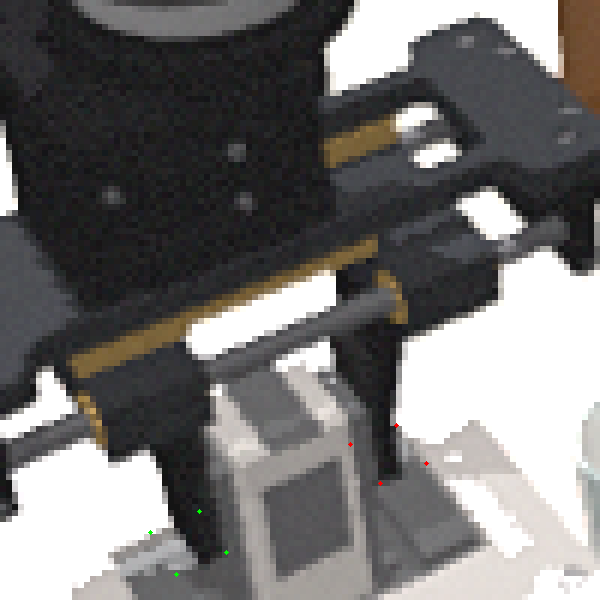

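Plate force about 9 N, roughly 5 mm of travel. Opening slowly while holding down.

step_arm([
  [[0, 0, 0], [0, 0, 0.5], 48],
  [[0, 0, 0], [0, 0, 0.5], 52],
  [[0, 0, 0], [0, 0, 0.5], 56],
  [[0, 0, 0], [0, 0, 0.3], 60],
])

```text
time: 13.32
position: [0.5598, 0.2032, 0.0707]
tool_rot: [3.126, -0.312, 0.009]
ft_force: [-2.9, -1.0, 5.6]
grip_width: 0.651
```

```bash
python3 go.py 558.3 202 69.5 -101.3
```

```text
t 13.32 pos [559.8 203.2  70.7] shift [-1.2  1.4  1.2] turn [-0.02 -0.34 -0.09]
F [-2.9 -1.   5.6] T [-0.42  0.65  0.01] w 56.7 q [ 0.12  0.36 -0.62  1.73  0.23  1.12 -2.34]
```

step_arm([
  [[0, 0, 0], [0, 0, 0], 64],
  [[0, 0, 0], [0, 0, 0], 70],
  [[0, 0, 0], [0, 0, 0], 78],
  [[0, 0, 0], [0, 0, 0], 87],
  [[0, 0, 0], [0, 0, 0], 87],
  [[0, 0, 0], [0, 0, 0], 87],
])

```text
time: 13.82
position: [0.5614, 0.2037, 0.07]
tool_rot: [-3.124, 0.312, -0.014]
ft_force: [0.3, -0.9, 0.0]
grip_width: 0.972
```

```bash
python3 go.py 558.3 202 69.5 -101.3;  python3 - <<'E'
from h import *
from bench import optics
d=optics.get_image("side"); np.savez("side10.npz",**d); crop(d,200,200,300,300,"side10.png",6)
E
```

```text
t 13.82 pos [561.4 203.7  70. ] shift [-2.7  2.3  0.5] turn [-0.17 -0.5  -0.1 ]
F [ 0.3 -0.9  0. ] T [ 0.06  0.04 -0.  ] w 84.6 q [ 0.12  0.36 -0.62  1.73  0.23  1.11 -2.34]
```

View pics/side10.png

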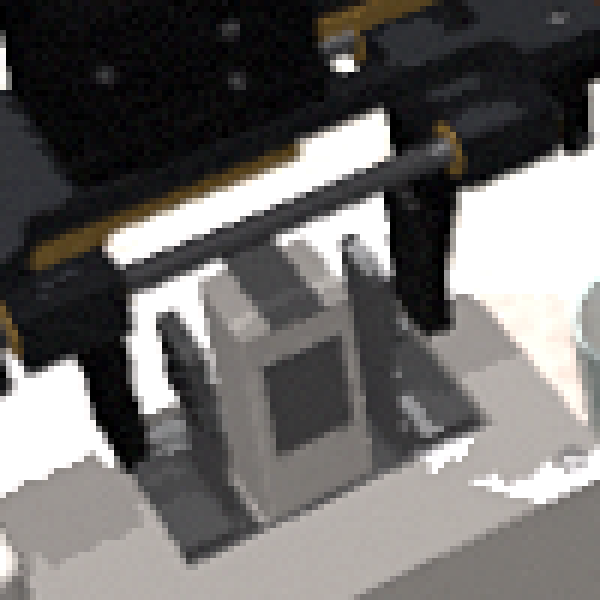

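Both tabs have sprung out at (185,360) and (370,330). Backing away straight up, then checking the height.

step_arm([
  [[0, 0, 0], [-1, 1, -4], 87],
  [[0, 0, 0], [-1, 0, -8], 87],
  [[0, 0, 0], [0, 0, -15], 87],
  [[0, 0, 0], [0, 0, -20], 87],
  [[0, 0, 0], [0, 0, -25], 87],
  [[0, 0, 0], [0, 0, -25], 87],
  [[0, 0, 0], [0, 0, -20], 87],
  [[0, 0, 0], [0, 0, -15], 87],
  [[0, 0, 0], [0, 0, 0], 87],
])

```text
time: 14.62
position: [0.5564, 0.2038, 0.2117]
tool_rot: [-3.123, 0.309, -0.014]
ft_force: [-0.5, -0.4, -0.3]
grip_width: 0.999
```

```bash
python3 go.py 558.3 -50 200 -101.3;  python3 - <<'E'
from h import *
from bench import optics
d=optics.get_image("side"); np.savez("side11.npz",**d); crop(d,180,170,330,310,"side11.png",4)
from cart import cart
X,Y,Z,m=cart(d,558.4,202,0,(76,150))
k=m&(abs(X)<12)&(abs(Y)<15)&(Z>110); print("top z",np.percentile(Z[k],[5,25,50,75,95]).round(1)+.8, k.sum())
for lo in range(78,134,6):
    k=m&(Z>=lo)&(Z<lo+6); f=k&(X<-8)&(abs(Y)<17); 
    if f.sum()>5: print(lo,f.sum(),"Xface",np.median(X[f]).round(1),"tabs Y",np.percentile(Y[k],[1,99]).round(1))
E
```

```text
t 14.62 pos [556.4 203.8 211.7] shift [ 51.4 248.6  11.2] turn [-0.23 -0.5   0.01]
F [-0.5 -0.4 -0.3] T [ 0.08  0.03 -0.04] w 87.0 q [ 0.15  0.24 -0.65  1.57  0.15  1.37 -2.28]
top z [129.1 129.8 131.  131.9 132.9] 174
78 41 Xface -15.3 tabs Y [-27.6  30.1]
84 43 Xface -15.6 tabs Y [-26.9  29.7]
90 42 Xface -15.6 tabs Y [-27.1  29.6]
96 52 Xface -15.5 tabs Y [-28.8  31.2]
102 46 Xface -15.3 tabs Y [-29.3  32.1]
108 48 Xface -15.3 tabs Y [-28.9  31. ]
114 51 Xface -15.1 tabs Y [-29.1  31.4]
120 51 Xface -14.8 tabs Y [-29.9  32.3]
126 90 Xface -13.4 tabs Y [-24.8  29.6]
```

View pics/side11.png

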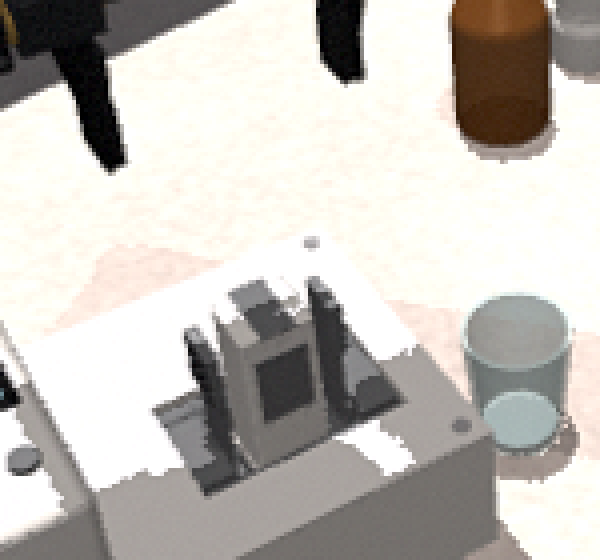

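Top height about 131.5 mm fits the snapped height (cap at 131.5; unlatched would be 135.5), and the tabs are out to about ±31 mm. Moving the arm aside for a top view.

step_arm([
  [[0, 0, 0], [0, 10, 0], 87],
  [[0, 0, 0], [4, 20, 0], 87],
  [[0, 0, 0], [5, 25, 0], 87],
  [[0, 0, 0], [5, 25, 0], 87],
  [[0, 0, 0], [5, 25, 0], 87],
  [[0, 0, 0], [5, 25, 0], 87],
  [[0, 0, 0], [5, 25, 0], 87],
  [[0, 0, 0], [4, 20, 0], 87],
  [[0, 0, 0], [2, 10, 0], 87],
  [[0, 0, 0], [0, 0, 0], 87],
  [[0, 0, 0], [0, 0, 0], 87],
  [[0, 0, 0], [0, 0, 0], 87],
])

```text
time: 15.67
position: [0.542, 0.0017, 0.1943]
tool_rot: [3.126, -0.307, -0.026]
ft_force: [0.1, 0.4, 0.3]
grip_width: 1.0
```

Run:
```python
from h import *
from bench import optics,status
d=optics.get_image("top"); t0=dict(np.load("top0.npz"))
crop(d,140,120,340,280,"top12.png",4)
P=cloud(d)*1000; Z=P[...,2]-1
m=np.zeros(Z.shape,bool); m[205:265,160:232]=1
k=m&(Z>124)&(Z<145)&(d["frame"].max(2)>80); print("white top z",np.median(Z[k]).round(1),k.sum(),P[k].mean(0).round(1))
s=dict(np.load("side0.npz")); e=optics.get_image("side"); np.savez("side12.npz",**e)
X=cloud(e)*1000; q=(abs(X[...,0]-558.4)<12)&(abs(X[...,1]-202)<12)&(X[...,2]>115)&(X[...,2]<145); print("side top",np.median(X[q][:,2])+.8)
# bystander motion: image difference in side view
for n,b in(("bottle",(290,150,320,207)),("jar",(316,158,338,188)),("beaker",(294,243,326,285))):
    x0,y0,x1,y1=b; a=s["frame"][y0:y1,x0:x1].astype(int); c=e["frame"][y0:y1,x0:x1].astype(int)
    print(n,abs(a-c).mean().round(2),(abs(a-c).max(2)>40).sum())
crop(e,190,80,450,300,"side12.png",3)
print(status.get_state()["time"],status.get_state()["ft_force"])
```

```text
white top z 130.1 394 [557.2 201.9 131. ]
side top 131.4198938681112
bottle 24.08 225
jar 16.52 29
beaker 14.18 88
15.7667 [-0.45175946  1.22113453  0.11467326]
```

View pics/top12.png

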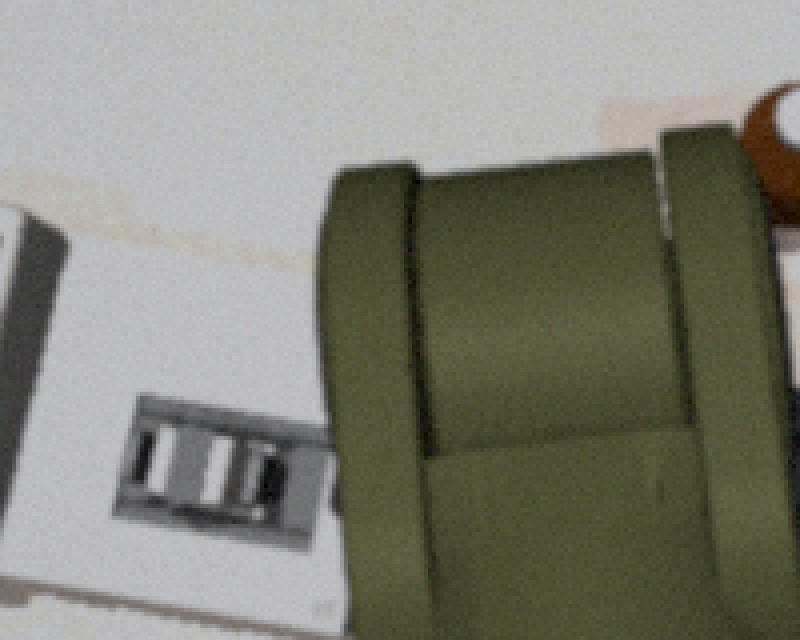

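View pics/side12.png

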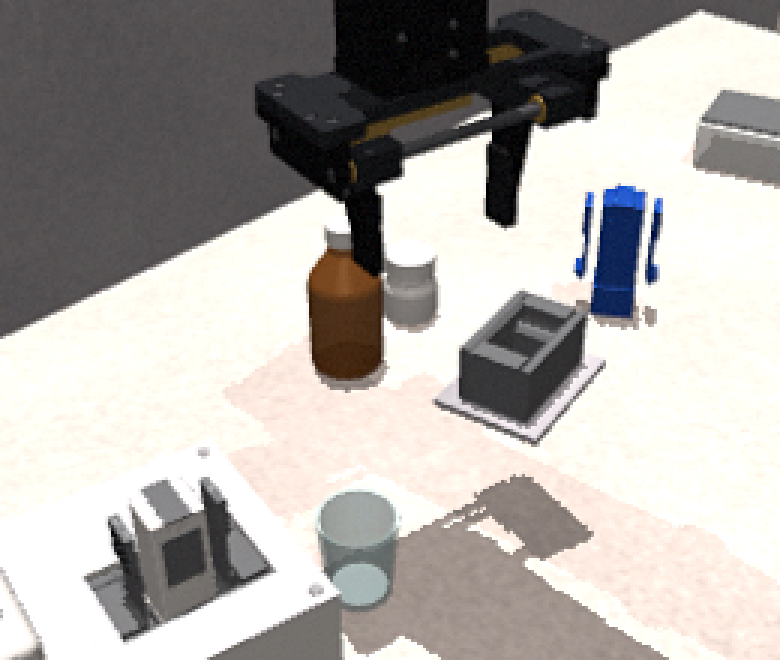

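The cartridge stands latched in the port (top at about 130–131.4 mm in both views, tabs out). The bottle, jar and beaker are upright in their original places, and the blue look-alike is untouched. Handing in.

```bash
python3 -c "
from bench import order
print(order.close_job())"
```

```text
the job is handed in; nothing more can be done
None
```

The cartridge is in the analyser port and appears latched, with both tabs out. I handed the job in at about 15.8 s.

- **What I did:** I pinched both tabs fully and lifted the cartridge straight out of the cradle, feeling only its weight. I lowered it into the port and pressed to about 9 N, roughly 5 mm against the spring. I then opened the fingers while holding it down and backed off upwards.
- **Last checks:** The top measured 130.1 mm (top view) and 131.4 mm (side view). A latched cartridge would read 129.5–131.5 mm, and an unlatched one about 135.5 mm. The tab faces measured about −29 and +31 mm, where ±31 mm is fully out. The bottle, jar and beaker are standing and look unmoved, and the wrist force was about zero.

**What disagreed or was weak:**
- The reported tool height was about 31 mm lower than both cameras showed, so I set the grasp height from the cameras.
- The full-pinch opening read about 45.4 mm, where 48 mm was expected.
- The two views disagreed by up to 3 mm on where the cradle was.
- There was about 3 N of sideways force while pressing. It went away on release.
- My image-difference check on the bottle, jar and beaker was inconclusive, because the gripper and its shadow were in view. I judged them by eye instead.

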